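Load the drive into the cloning dock and start the copy

TASK

Take the bare metal drive out of the upright rack, keep it standing on its connector end, and slide it all the way down into the empty bay of the grey cloning dock, label towards the button side like the drive already in it; lower it in, do not let it drop. Once it is fully home and let go, push the dock's start button right down and release it. Leave all the other drives where they are.

Things in the scene. Friction and masses are not known exactly. Their poses are not given: they have to be found in the camera images.
- loose_drive: The bare 2.5-inch drive to load: aluminium slab 15 mm thick (x), 70 wide (y), 100 tall (z), 0.15 to 0.25 kg, the only bare one in the rack, standing on its connector end. Origin at the centre of that lower end, z up. Blank label on the -x face, green circuit board on +x. Good grasp: from above across the thickness, mid-width, 80 mm above the origin.
- label (a point): Centre of the label, on the -x face of the loose drive: 7.5 mm from the mid-plane and 58 mm above the drive's origin.
- rack: Fixed painted-metal rack, 176 (x) x 92 (y) mm, origin at the centre of its underside: a 6 mm base that drives stand on and eight dividers 6 mm thick, tops 40 mm above the bench, leaving seven 18 mm gaps every 24 mm along x. Three drives stand in the middle and end gaps (x = -72, 0, 72 mm), parallel to the rack; which is where varies. Fingers open up to 90 mm over their backs clear the neighbours.
- cased_a: A portable drive still in its black plastic shell with rounded edges, 15 x 80 x 112 mm tall, standing in the rack 72 or 144 mm from the loose drive. Leave it. Origin at the centre of its lower end.
- cased_b: A second one, the same as cased_a. Leave it.
- dock: Fixed grey cloning dock, 126 mm wide (y), 60 mm high, origin on its underside; block from x = -105 to +85 mm. In its flat top two upright bays: slots 18 (x) x 74 (y) mm, 30 mm deep, the top 4 mm bevelled out at 45 deg; the empty one centred at x = -30, y = 0, the occupied one at x = +45 mm. The -x end of the top is the button side. A drive's x and y lie along the dock's x and y.
- free_bay (a point): Centre of the floor of the empty bay, 30 mm above the bench and 30 mm below the dock's top; axes as the dock's. A drive is fully home when its origin is at this point.
- docked_drive: A bare drive of the same kind and size, already home in the dock's other bay, 75 mm behind (+x of) the empty bay, its top 130 mm above the bench. Leave it. Origin at the centre of its lower end.
- start (a joint): Travel of the start button, m: 0 released, 0.005 fully down; it springs back when let go. About 4 N pushes it right down.
- start_top (a point): Centre of the top of the start button, a small round white plunger of 20 mm diameter in a black collar on the dock's top, at x = -83 mm, y = -30 mm of the dock. Press it straight down.
- open_drive: An opened 3.5-inch drive, 147 x 102 x 24 mm, lying flat on the far part of the bench. Leave it. Origin at the centre of its underside.
- drive_tray: A shallow grey tray, 130 x 190 x 22 mm, with drives lying in it, off to the side. Leave it. Origin at the centre of its underside.

How it is judged:
By the outcome, as a careful person would: the job done as asked, in the order asked, and still so for the second after the job is handed in, with the robot touching nothing.
It also fails if it takes over 53 s, if anything falls off the work surface, if the arm or the gripper's body presses on something with over 40 N, if the wrist force passes 120 N, or if a joint passes its speed limit or range.

ROBOT

A 6-joint arm with a two-finger parallel gripper is mounted at the origin on the work surface. World frame = base frame: x ahead of the robot, y to its left, z up, the work surface at z = 0. Lengths are in m, angles in degrees, forces in N, time in s.
With the tool pointing down it reaches from about 0.4 to 0.825 m from the base axis. Payload 7 kg.
Tool frame: the origin (TCP) lies where the fingers leave the gripper's body, on its centre line; the fingertips stand 66 mm ahead of it and the grasp point (between the pads) lies 47 mm ahead of it; z points along the fingers, y is the direction in which the jaws open and shut (so a half turn about z gives the same grasp; the last joint's range is limited). The gripper opens to 88 mm and grips with 3 to 60 N. Pads are 19 mm wide; open, the fingers measure 130 mm over their backs; the gripper's body (78 mm by 193 mm) begins 47 mm behind the grasp point.
Start: joints at [85.949, 20.546, 0.682, 0, -70.136, -16.507], TCP at [0.237, 0.632, 0.292] pointing down, gripper open.
Joint ranges: [-176.03, 176.03], [-82.01, 121.73], [-58.28, 71.71], [-173.87, 95.51], [-174.79, -0.11], [-173.66, 173.66]. Speed limits (degrees/s): [136.94, 136.94, 172.46, 180, 180, 180].

INTERFACE

Orientations are given as [roll, pitch, yaw] about the fixed x, y, z axes, in that order (R = Rz(yaw) Ry(pitch) Rx(roll)).
In Python, from plant import get_obs, snapshot, close_job gives the robot as it stands.
- The arm moves only by the tool play_rows, never from a script. Its argument "series" is a list of rows, each a list of 5 numbers: the opening in per cent of the stroke, from 0 (shut) to 100 (fully open), then the shift along the tool's x, y, z in m, then the turn about the tool's z in degrees. In form: [[jaw, dx, dy, dz, spin], ...]. A call has 1 to 10 rows; each row is the pose to reach, as a shift and turn from the pose commanded when the call began, along the tool's axes at that moment; what a row does not reach only later rows make up. A row lasts 1/10 s, in which the tool goes at most 50 mm and 8.59 degrees, less where a joint would pass 70% of its speed; a pose out of reach is approached as far as the arm can. A call with a gripper value outside its range is refused whole. The fingers move at their own pace and stop on an object; the grip force is fixed at half the most. Time passes only in rows, so rows that repeat a pose let the fingers close. It gives the time, the measured TCP pose, the force and the opening at its end, in the units of the state.
- get_obs(): the state, without advancing time (a new reading comes with each control period).
- snapshot(name): name is "scene" or "top" or "wrist"; returns a dict with "frame" (384x512x3 uint8, red, green, blue), "z_map" (384x512 float32, m along the optical axis (not along the pixel's ray), 0 where there is no reading), "mtx" (3x3 intrinsics, pixels), "camera_from_world" (4x4, takes a point from world to camera coordinates); the wrist camera has in their place "tool_from_camera" (4x4, takes a point from camera to tool coordinates, whose origin is the TCP and whose axes are the flange's). Camera axes: x right, y up, looking along -z (the intrinsics and any distortion apply to the point x, -y, -z); pixel columns grow to the right and rows downward; lengths in m; the calibration is good to about 2 mm. A picture is of the moment at which its call begins: read the wrist's pose just before it.
- close_job(): hands the job in, once; it reports no verdict.
The state is a dict: "clock": time; "joint_pos": joint angles; "qvel": joint speeds; "tau": joint torques, N m; "tool_pos": TCP position; "orientation": TCP orientation; "force": force on the tool from outside, world axes, zero at the start; "moment": the same for the moment, N m; "opening": finger opening in m.
Only numpy, scipy, OpenCV 4.12 (cv2) and the standard library are available. Lean on these libraries where they do the work, as an engineer would, in place of code of your own. Each camera call takes 0.05 s, during which the arm holds its last target.

## Working session

There is one attempt and no reset: what is moved stays moved. The work goes in short steps, Python scripts to look and compute and a tool call to move; the robot and the scene stay as the last step left them, time stands still between calls to the robot, and variables do not carry over. Pictures are saved under pics/ and viewed, and the job is handed in when it is done.

Besides the shell and the picture viewer there is one more tool, called after "Call:" as name(argument=value, ...), one argument or row to a line, values as JSON. play_rows: Moves the arm, as the interface text tells. Its arguments: {"type":"object","properties":{"series":{"type":"array"}},"required":["series"]}

```bash
ls; mkdir -p pics
cat > h.py <<'E'
import numpy as np, cv2
from plant import get_obs, snapshot, close_job
from scipy.spatial.transform import Rotation as R
def save(s,n): cv2.imwrite('pics/'+n,s['frame'][:,:,::-1])
def world(s,u,v,T=None,z=None):
    z=s['z_map'][int(round(v)),int(round(u))] if z is None else z
    K=s['mtx']; p=np.array([(u-K[0,2])/K[0,0]*z,-(v-K[1,2])/K[1,1]*z,-z,1])
    M=np.linalg.inv(s['camera_from_world']) if T is None else T
    return (M@p)[:3]
def cloud(s,T=None):
    K=s['mtx'];z=s['z_map'];v,u=np.mgrid[:z.shape[0],:z.shape[1]]
    P=np.stack([(u-K[0,2])/K[0,0]*z,-(v-K[1,2])/K[1,1]*z,-z,np.ones_like(z)],-1)
    M=np.linalg.inv(s['camera_from_world']) if T is None else T
    W=(P@M.T)[...,:3]; W[z==0]=np.nan
    return W
def tcp(o):
    T=np.eye(4);T[:3,:3]=R.from_euler('xyz',o['orientation'],degrees=True).as_matrix();T[:3,3]=o['tool_pos'];return T
E
python3 - <<'E'
from h import *
o=get_obs();print(o)
for n in('scene','top'):
    s=snapshot(n);save(s,n+'0.png');np.savez('/tmp/'+n+'.npz',**s);print(n,s['mtx'],s['camera_from_world'],[k for k in s])
E
```

```text
pics
{'clock': 0.0, 'joint_pos': array([ 8.59502007e+01,  2.05914997e+01,  6.32540166e-01, -2.27750802e-02,
       -7.01333557e+01, -1.65056878e+01]), 'qvel': array([ 0.03481067, -0.04443267, -0.00469402, -0.0595784 ,  0.06285019,
        0.04333968]), 'tau': array([-7.25881928e-04, -5.82723427e+01,  2.93059802e+01,  6.99738532e+00,
        6.89040593e-03, -1.66713940e-04]), 'tool_pos': array([0.23688453, 0.63165754, 0.29120413]), 'orientation': array([ 1.79905406e+02, -5.70314070e-03, -2.05632394e+01]), 'force': array([ 0.1206131 , -0.21516773, -0.56334709]), 'moment': array([-0.0195049 ,  0.01987863,  0.02195482]), 'opening': 0.08773035935228522}
scene [[431.60926043   0.         260.79147688]
 [  0.         431.60926043 183.75098204]
 [  0.           0.           1.        ]] [[ 0.75522354  0.65523413  0.01748247 -0.36658258]
 [-0.51221319  0.57331506  0.63949003  0.31704536]
 [ 0.40899273 -0.49191268  0.76860059 -1.48750727]
 [ 0.          0.          0.          1.        ]] ['frame', 'z_map', 'mtx', 'camera_from_world']
top [[356.34441046   0.         247.61758402]
 [  0.         356.34441046 189.04943063]
 [  0.           0.           1.        ]] [[ 6.17284580e-04 -9.99692354e-01 -2.47955029e-02 -1.17359483e-01]
 [ 9.97652710e-01 -1.08220147e-03  6.84682287e-02 -6.13022147e-01]
 [-6.84739984e-02 -2.47795651e-02  9.97345118e-01 -1.20260258e+00]
 [ 0.00000000e+00  0.00000000e+00  0.00000000e+00  1.00000000e+00]] ['frame', 'z_map', 'mtx', 'camera_from_world']
```

View pics/scene0.png

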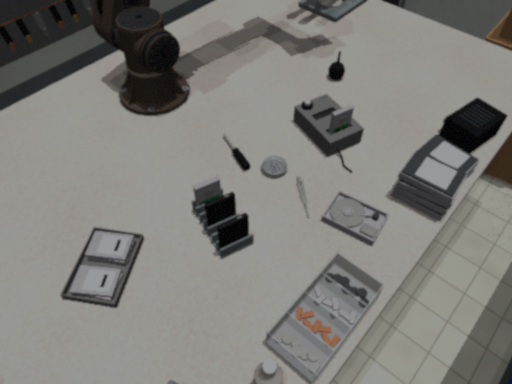

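View pics/top0.png

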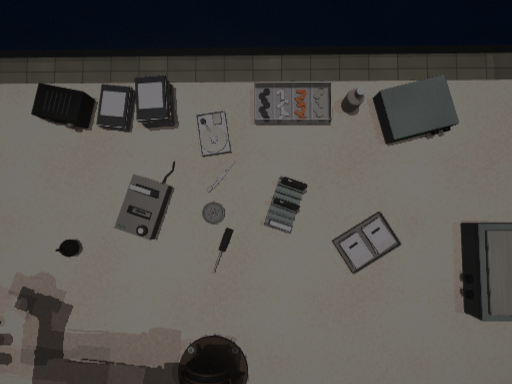

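Top view: rack with drives around (286,205), the bare one at its near end (280,226). The dock is at (145,207), with its button at (141,231). I'll enlarge both.

Run:
```python
from h import *
a=dict(np.load('/tmp/top.npz'));b=dict(np.load('/tmp/scene.npz'))
def crop(s,x,y,w,h,k):
    return cv2.resize(s['frame'][y:y+h,x:x+w,::-1],(w*k,h*k),interpolation=cv2.INTER_CUBIC)
im=np.hstack([crop(a,105,165,80,80,5),crop(a,250,165,80,80,5)]);cv2.imwrite('pics/c1.png',im*1)
im=np.hstack([crop(b,285,85,80,80,5),crop(b,185,170,80,80,5)]);cv2.imwrite('pics/c2.png',im)
W=cloud(a)
for lo,hi,name,box in((.095,.2,'rackdrives',(255,310,170,240)),(.05,.07,'docktop',(105,180,165,250)),(.12,.14,'dockdrive',(105,180,165,250))):
    x0,x1,y0,y1=box
    P=W[y0:y1,x0:x1];m=(P[...,2]>lo)&(P[...,2]<hi)
    n,l,st,c=cv2.connectedComponentsWithStats(m.astype(np.uint8))
    for i in range(1,n):
        q=P[l==i]
        if len(q)<8: continue
        r=cv2.minAreaRect((q[:,:2]*1000).astype(np.float32))
        print(name,len(q),np.median(q[:,2]).round(4),q[:,2].max().round(3),np.round(r[0],1),np.round(r[1],1),round(r[2],1),'px',c[i]+[x0,y0])
```

```text
rackdrives 133 0.1168 0.123 [ 626.6 -267.5] [77.8 15.3] 70.9 px [294.13533835 182.77443609]
rackdrives 124 0.1172 0.122 [ 559.3 -242.1] [78.3 15.2] 70.8 px [286.56451613 204.08870968]
rackdrives 107 0.1056 0.111 [ 490.7 -221.4] [68.3 15.1] 71.7 px [279.70093458 225.85046729]
docktop 1824 0.0598 0.07 [551.  237.3] [127.4 189.1] 71.6 px [141.06195175 207.18256579]
dockdrive 115 0.1297 0.135 [603.8 219.9] [70.4 14.9] 71.7 px [140.02608696 189.85217391]
```

View pics/c1.png

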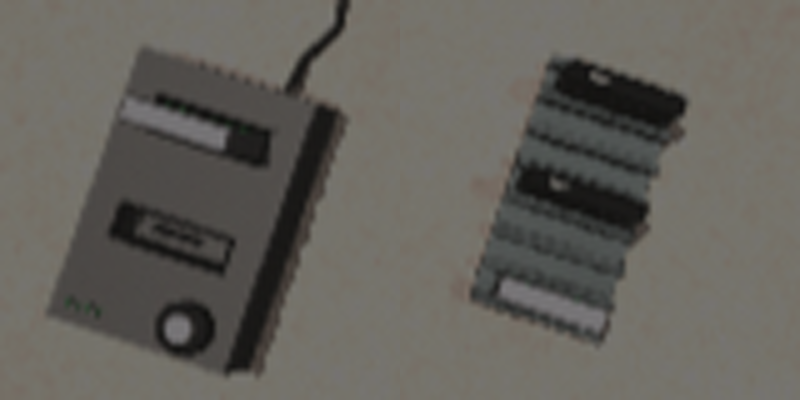

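View pics/c2.png

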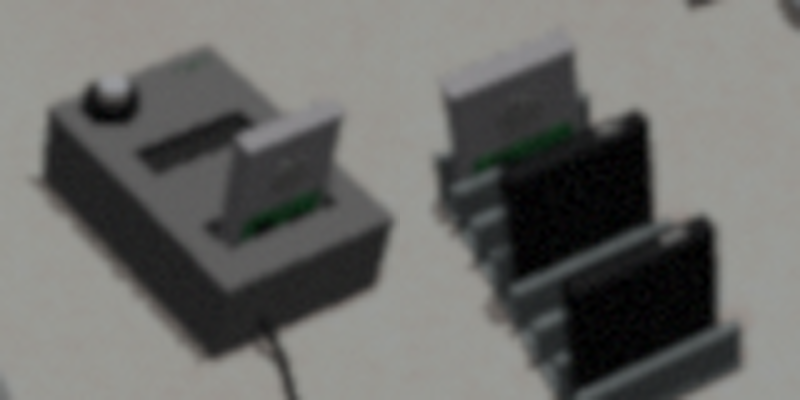

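Call:
play_rows(
  series=[
    [50,0.413,0.26,-0.04,88],
    [50,0.413,0.26,-0.04,88],
    [50,0.413,0.26,-0.04,88],
    [50,0.413,0.26,-0.04,88],
    [50,0.413,0.26,-0.04,88],
    [50,0.413,0.26,-0.04,88],
    [50,0.413,0.26,-0.04,88],
    [50,0.413,0.26,-0.04,88],
    [50,0.413,0.26,-0.04,88],
    [50,0.413,0.26,-0.04,88],
  ],
)

```text
clock: 1.1
tool_pos: [0.5334, 0.2412, 0.3322]
orientation: [180.0, -0.0, -106.9]
force: [0.8, 0.2, -0.0]
opening: 0.0436
```

```bash
cat >> h.py <<'E'
def wrist(n):
    o=get_obs();s=snapshot('wrist');save(s,n+'.png');s['T']=tcp(o)@s['tool_from_camera'];np.savez('/tmp/'+n+'.npz',**s)
    print(o['clock'],o['tool_pos'].round(4),o['orientation'].round(2),o['force'].round(1),o['opening'].round(4),o['joint_pos'].round(0));return s,o
E
python3 - <<'E'
from h import *
s,o=wrist('w1');print(s['tool_from_camera'].round(3),s['mtx'])
E
```

```text
Traceback (most recent call last):
  File "h.py", line 20, in wrist
    print(o['clock'],o['tool_pos'].round(4),o['orientation'].round(2),o['force'].round(1),o['opening'].round(4),o['joint_pos'].round(0));return s,o
                                                                                          ^^^^^^^^^^^^^^^^^^
AttributeError: 'float' object has no attribute 'round'
```

View pics/w1.png

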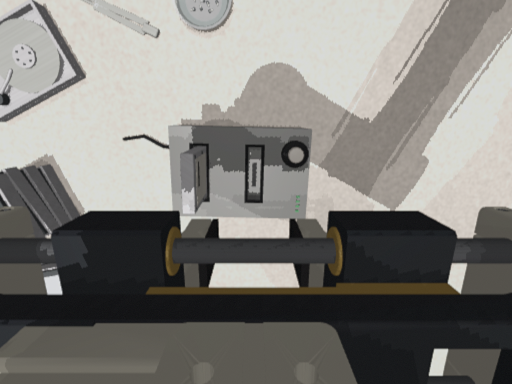

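The wrist view shows the dock whole: free bay at (255,173), button at (295,154), docked drive at (195,178).

```bash
sed -i "s/o\['opening'\].round(4)/round(o['opening'],4)/" h.py
python3 - <<'E'
from h import *
s=dict(np.load('/tmp/w1.npz'));print(s['mtx'].round(1).tolist(),s['tool_from_camera'].round(3).tolist())
W=cloud(s,s['T'])
P=W[115:225,160:320]
for lo,hi,n in((.055,.0645,'top'),(.12,.14,'drv'),(.064,.08,'btn')):
    m=(P[...,2]>lo)&(P[...,2]<hi)
    k,l,st,c=cv2.connectedComponentsWithStats(m.astype(np.uint8))
    for i in range(1,k):
        q=P[l==i]
        if len(q)<20: continue
        r=cv2.minAreaRect((q[:,:2]*1000).astype(np.float32));print(n,len(q),np.median(q[:,2]).round(4),np.round(r[0],1),np.round(r[1],1),round(r[2],1),(q[:,:2].max(0)/2+q[:,:2].min(0)/2).round(4),c[i]+[160,115])
c=s['frame'][115:225,160:320,::-1];cv2.imwrite('pics/w1c.png',cv2.resize(c,None,fx=5,fy=5,interpolation=cv2.INTER_CUBIC))
E
```

```text
[[269.6, 0.0, 253.5], [0.0, 269.6, 191.9], [0.0, 0.0, 1.0]] [[-0.001, 0.968, 0.253, 0.068], [1.0, 0.001, 0.0, -0.001], [-0.0, 0.253, -0.968, -0.093], [0.0, 0.0, 0.0, 1.0]]
top 9661 0.0597 [553.8 236.7] [126.5 190.4] 71.7 [0.5524 0.236 ] [242.29168823 170.36756029]
drv 915 0.1296 [605.3 219.2] [69.9 16. ] 71.2 [0.6051 0.2191] [188.1136612  182.15628415]
btn 447 0.0718 [475.3 230.7] [34.7 34.7] 17.4 [0.4751 0.2309] [294.09619687 152.950783  ]
btn 123 0.0731 [598.5 219.6] [69.9 13.3] 82.8 [0.5987 0.2188] [202.57723577 169.96747967]
```

View pics/w1c.png

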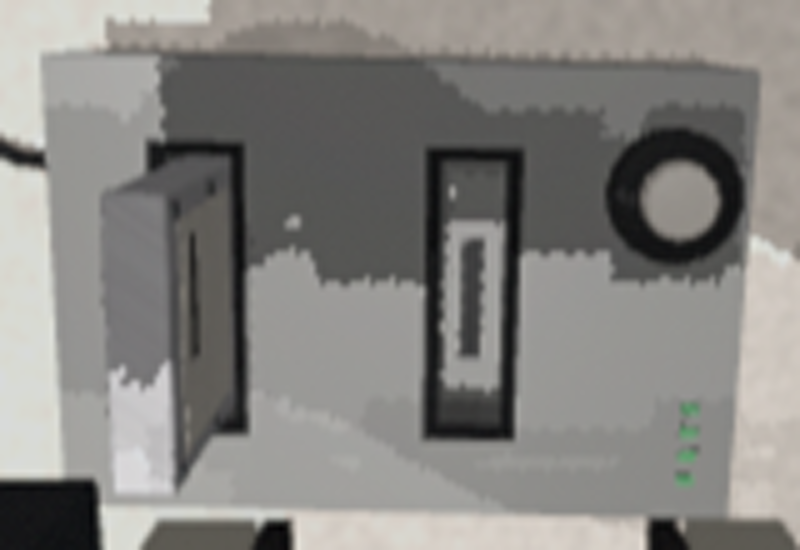

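```bash
cat >> h.py <<'E'
def ray(s,u,v,h,T=None):
    T=s['T'] if T is None else T
    K=s['mtx'];d=T[:3,:3]@np.array([(u-K[0,2])/K[0,0],-(v-K[1,2])/K[1,1],-1]);c=T[:3,3]
    return c+d*(h-c[2])/d[2]
E
python3 - <<'E'
from h import *
s=dict(np.load('/tmp/w1.npz'));W=cloud(s,s['T'])
c=[ray(s,160+(x-2)/5,115+(y-2)/5,.06)[:2]*1000 for x,y in((427,148),(523,150),(515,437),(424,437))]
c=np.array(c);print(c.round(1),c.mean(0).round(1))
for a,b in((0,1),(1,2),(2,3),(3,0)):
    d=c[b]-c[a];print(np.hypot(*d).round(1),np.degrees(np.arctan2(d[1],d[0])).round(1))
b=ray(s,160+(681-2)/5,115+(202-2)/5,W[155,296,2]);print('btn',b,W[153:157:2,290:302:2,2].round(4))
print('collar',[W[y,x,2].round(4) for x,y in((284,155),(306,155),(295,143),(295,165))])
E
```

```text
[[534.2 200.8]
 [509.8 208.8]
 [534.6 285. ]
 [559.2 277.5]] [534.5 243.1]
25.7 161.9
80.1 72.0
25.7 -17.0
80.6 -108.0
btn [0.47530879 0.23130505 0.0805889 ] [[0.0808 0.0812 0.0809 0.0812 0.0811 0.0802]
 [0.0826 0.0803 0.0806 0.0806 0.0816 0.0805]]
collar [np.float64(0.0705), np.float64(0.0737), np.float64(0.0715), np.float64(0.0717)]
```

Call:
play_rows(
  series=[
    [46,0.455,-0.095,0.01,1.6],
    [46,0.455,-0.095,0.01,1.6],
    [46,0.455,-0.095,0.01,1.6],
    [46,0.455,-0.095,0.01,1.6],
    [46,0.455,-0.095,0.01,1.6],
    [46,0.455,-0.095,0.01,1.6],
    [46,0.455,-0.095,0.01,1.6],
    [46,0.455,-0.095,0.01,1.6],
    [46,0.455,-0.095,0.01,1.6],
    [46,0.455,-0.095,0.01,1.6],
  ],
)

```text
clock: 2.15
tool_pos: [0.4932, -0.2232, 0.3216]
orientation: [179.9, -0.0, -108.3]
force: [-0.6, 0.9, 0.0]
opening: 0.0406
```

Run:
```python
from h import *
s,o=wrist('w2')
W=cloud(s,s['T'])
m=(W[...,2]>.097)&(W[...,2]<.128);m[230:]=0
k,l,st,c=cv2.connectedComponentsWithStats(m.astype(np.uint8))
for i in range(1,k):
    q=W[l==i]
    if len(q)<60: continue
    r=cv2.minAreaRect((q[:,:2]*1000).astype(np.float32));print(len(q),np.median(q[:,2]).round(4),np.round(r[0],1),np.round(r[1],1),round(r[2],1),c[i])
c=s['frame'][100:225,160:320,::-1];cv2.imwrite('pics/w2c.png',cv2.resize(c,None,fx=4.5,fy=4.5,interpolation=cv2.INTER_CUBIC))
```

```text
2.15 [ 0.4932 -0.2232  0.3216] [ 1.7993e+02 -4.0000e-02 -1.0827e+02] [-0.6  0.9  0. ] 0.0406 [ -4.   7. -14.   0. -70. -15.]
1213 0.1161 [ 627.5 -270.7] [76.4 14.9] 70.8 [131.31904369 177.52926628]
1048 0.1168 [ 561.1 -244.1] [78.4 15.5] 70.6 [193.27958015 182.53530534]
754 0.1058 [ 491.9 -223. ] [69.2 15. ] 71.3 [254.93766578 179.64190981]
```

View pics/w2c.png

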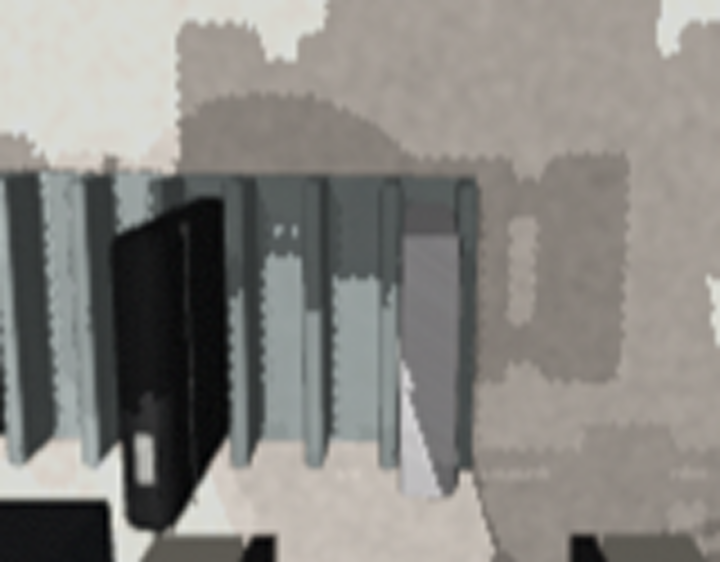

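Run:
```python
from h import *
s=dict(np.load('/tmp/w2.npz'))
c=np.array([ray(s,160+(x-2)/4.5,100+(y-2)/4.5,.106)[:2]*1000 for x,y in((403,234),(459,234),(456,497),(401,497))])
print(c.round(1),c.mean(0).round(1))
for a,b in((0,1),(1,2),(2,3),(3,0)):
    d=c[b]-c[a];print(np.hypot(*d).round(1),np.degrees(np.arctan2(d[1],d[0])).round(1))
# rack end: divider centre x=-84 => outer faces -87,-81 at z .04
for p in ((476,180),(458,180),(401,180),(383,180)): print((ray(s,160+(p[0]-2)/4.5,100+(p[1]-2)/4.5,.04)[:2]*1000).round(1))
W=cloud(s,s['T']);T=tcp(get_obs());print(W[150:200:10,[252,255,258]][...,2].round(4))
```

```text
[[ 487.9 -258. ]
 [ 474.5 -253.5]
 [ 496.7 -187.3]
 [ 510.7 -192. ]] [ 492.4 -222.7]
14.1 161.7
69.9 71.4
14.7 -18.4
69.9 -109.0
[ 464.8 -260.1]
[ 470.  -261.8]
[ 486.4 -267.3]
[ 491.6 -269. ]
[[0.0894 0.0888 0.0883]
 [0.1055 0.1045 0.1058]
 [0.1062 0.1047 0.1056]
 [0.107  0.1054 0.1052]
 [0.1057 0.1054 0.1055]]
```

Call:
play_rows(
  series=[
    [46,0,0.001,0.05,0.3],
    [46,0,0.001,0.1,0.3],
    [46,0,0.001,0.14,0.3],
    [46,0,0.001,0.165,0.3],
    [46,0,0.001,0.18,0.3],
    [46,0,0.001,0.188,0.3],
    [46,0,0.001,0.188,0.3],
  ],
)

```text
clock: 2.9
tool_pos: [0.493, -0.2189, 0.1332]
orientation: [179.9, -0.0, -108.4]
force: [0.5, -0.5, -0.0]
opening: 0.0406
```

Run:
```python
from h import *
s,o=wrist('w3');s=snapshot('scene');c=s['frame'][150:260,160:280,::-1];cv2.imwrite('pics/s3.png',cv2.resize(c,None,fx=5,fy=5,interpolation=cv2.INTER_CUBIC))
```

```text
2.9 [ 0.493  -0.2189  0.1332] [ 1.7988e+02 -2.0000e-02 -1.0837e+02] [ 0.5 -0.5 -0. ] 0.0406 [ -3.  17. -28.  -0. -45. -15.]
```

View pics/s3.png

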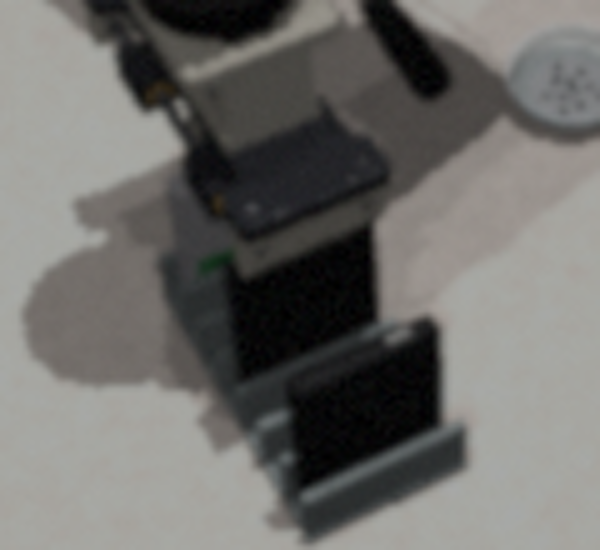

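View pics/w3.png

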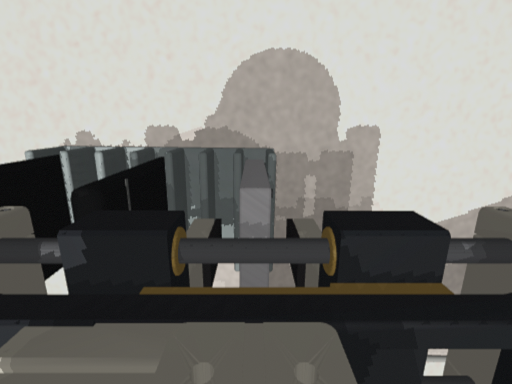

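Call:
play_rows(
  series=[
    [46,0.004,-0.0005,0,0.1],
    [46,0.004,-0.0005,0,0.1],
    [46,0.004,-0.0005,0,0.1],
  ],
)

```text
clock: 3.3
tool_pos: [0.4928, -0.2236, 0.1348]
orientation: [-179.9, 0.0, -108.5]
force: [0.3, 0.1, 0.6]
opening: 0.0398
```

Run:
```python
from h import *
o=get_obs();print(o['tool_pos'],o['orientation'],o['qvel'])
```

```text
[ 0.49276131 -0.22359885  0.13483734] [-1.79930330e+02  1.57474891e-02 -1.08523169e+02] [ 0.16316047  0.20187979 -0.37693087 -0.10426419  0.0259306   0.01190728]
```

Call:
play_rows(
  series=[
    [46,0,0,0,0],
    [10,0,0,0,0],
    [10,0,0,0,0],
    [10,0,0,0,0],
    [10,0,0,0,0],
    [10,0,0,0,0],
  ],
)

```text
clock: 3.9
tool_pos: [0.4925, -0.2233, 0.1341]
orientation: [180.0, -0.0, -108.5]
force: [-0.1, 0.8, -0.0]
opening: 0.0147
```

Run:
```python
from h import *
for i in range(3):
    o=get_obs();print(o['clock'],o['tool_pos'],o['orientation'],o['force'],o['moment'],o['opening']); snapshot('top')
```

```text
3.9 [ 0.49247463 -0.22332126  0.13410709] [ 1.79987849e+02 -1.64767031e-03 -1.08501024e+02] [-0.07353633  0.76161893 -0.0020608 ] [ 0.14103812 -0.0399173  -0.06786159] 0.014734899943720245
3.95 [ 0.49245378 -0.22332502  0.13407351] [ 1.79982871e+02 -2.00276653e-03 -1.08501058e+02] [-0.31032847  1.10817942  0.1539038 ] [ 0.13411772 -0.04339623 -0.00225347] 0.014609160673882205
4.0 [ 0.49248487 -0.22331921  0.13408669] [ 1.79986690e+02 -1.55554724e-03 -1.08498040e+02] [ 0.33168341  0.25446028 -0.20504216] [1.72143580e-01 2.03726867e-02 3.90223840e-05] 0.014976524537919323
```

Call:
play_rows(
  series=[
    [10,0,0,-0.01,0],
    [10,0,0,-0.025,0],
    [10,0,0,-0.045,0],
    [10,0,0,-0.065,0],
    [10,0,0,-0.085,0],
    [10,0,0,-0.1,0],
    [10,0,0,-0.11,0],
    [10,0,0,-0.12,0],
    [10,0,0,-0.12,0],
  ],
)

```text
clock: 4.95
tool_pos: [0.493, -0.2235, 0.2555]
orientation: [-179.9, 0.0, -108.5]
force: [0.4, -0.4, -2.4]
opening: 0.0149
```

Run:
```python
from h import *
s,o=wrist('w4');s=snapshot('scene');c=s['frame'][130:250,160:280,::-1];cv2.imwrite('pics/s4.png',cv2.resize(c,None,fx=5,fy=5,interpolation=cv2.INTER_CUBIC))
```

```text
4.95 [ 0.493  -0.2235  0.2555] [-1.7989e+02  1.0000e-02 -1.0849e+02] [ 0.4 -0.4 -2.4] 0.0149 [ -4.  10. -19.   0. -61. -15.]
```

View pics/s4.png

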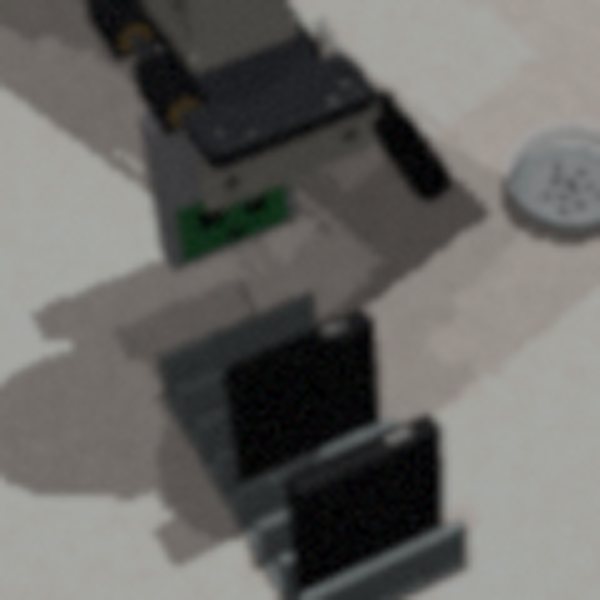

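View pics/w4.png

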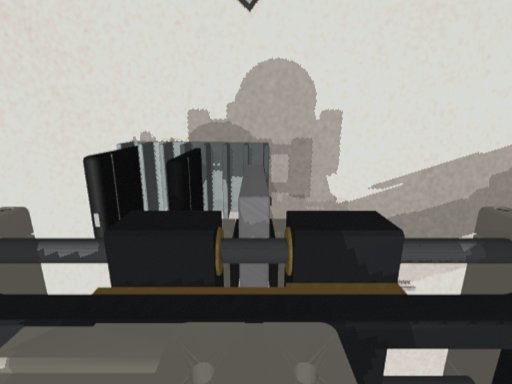

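Call:
play_rows(
  series=[
    [10,-0.02,0.0047,-0.01,0],
    [10,-0.06,0.0142,-0.02,0],
    [10,-0.105,0.025,-0.02,0],
    [10,-0.15,0.0356,-0.02,0],
    [10,-0.195,0.0463,-0.02,0],
    [10,-0.24,0.057,-0.02,0],
    [10,-0.285,0.0677,-0.02,0],
    [10,-0.33,0.0784,-0.02,0],
    [10,-0.37,0.088,-0.02,0],
    [10,-0.405,0.097,-0.02,0],
  ],
)

```text
clock: 6.05
tool_pos: [0.5286, 0.1936, 0.273]
orientation: [179.9, -0.1, -108.5]
force: [0.5, 0.2, -2.0]
opening: 0.015
```

Call:
play_rows(
  series=[
    [10,-0.025,0.006,0,-0.2],
    [10,-0.042,0.01,0,-0.2],
    [10,-0.0506,0.0116,0,-0.2],
    [10,-0.0506,0.0116,0,-0.2],
    [10,-0.0506,0.0116,0,-0.2],
    [10,-0.0506,0.0116,0,-0.2],
  ],
)

```text
clock: 6.65
tool_pos: [0.5341, 0.242, 0.2743]
orientation: [180.0, -0.0, -108.4]
force: [0.4, 0.0, -2.2]
opening: 0.0149
```

Run:
```python
from h import *
s,o=wrist('w5');print(o['qvel'])
W=cloud(s,s['T'])
for lo,hi,n in((.055,.0645,'top'),(.12,.14,'drv'),(.0775,.088,'btn')):
    m=(W[...,2]>lo)&(W[...,2]<hi);m[235:]=0
    k,l,st,c=cv2.connectedComponentsWithStats(m.astype(np.uint8))
    for i in range(1,k):
        q=W[l==i]
        if len(q)<40: continue
        r=cv2.minAreaRect((q[:,:2]*1000).astype(np.float32));print(n,len(q),np.median(q[:,2]).round(4),np.round(r[0],1),np.round(r[1],1),round(r[2],1),c[i])
```

```text
6.65 [0.5341 0.242  0.2743] [ 1.8000e+02 -1.0000e-02 -1.0837e+02] [ 0.4  0.  -2.2] 0.0149 [ 43.  13. -12.  -0. -65. -62.]
[-0.0714186  -0.08152279  0.15249167  0.02651441  0.11718435 -0.00661278]
top 9827 0.0598 [551.6 229.6] [111.  190.7] 71.6 [239.59326346 164.4096876 ]
drv 945 0.1297 [602.  208.7] [47.5 15.8] 70.8 [173.1015873  184.46772487]
btn 259 0.0806 [475.3 230.8] [18.3 18. ] 71.6 [303.64478764 158.46718147]
btn 135 0.0831 [596.9 216.4] [63.2 13. ] 84.1 [191.27407407 179.74814815]
```

View pics/w5.png

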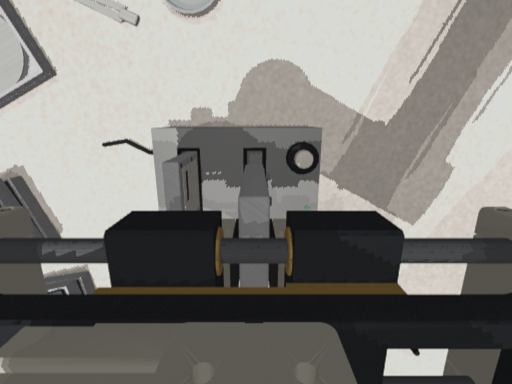

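Run:
```python
from h import *
s=dict(np.load('/tmp/w5.npz'))
c=s['frame'][140:240,215:305,::-1];cv2.imwrite('pics/w5c.png',cv2.resize(c,None,fx=6,fy=6,interpolation=cv2.INTER_CUBIC))
Ti=np.linalg.inv(tcp(get_obs()));W=cloud(s,s['tool_from_camera'])
for v in (150,155,160,165,170,175,180,185,190,195,200,205,210): print(v,[(W[v,u]*1000).round(1).tolist() for u in (250,254,258)])
```

```text
150 [[36.1, -5.2, 217.5], [36.0, -0.6, 218.3], [36.1, 4.0, 217.5]]
155 [[27.2, -5.5, 244.1], [27.2, -0.5, 244.1], [27.3, 4.4, 243.7]]
160 [[20.9, -5.6, 244.5], [20.7, -0.5, 245.7], [20.7, 4.5, 246.1]]
165 [[34.3, -3.9, 119.2], [34.3, -0.8, 119.4], [34.2, 2.4, 119.7]]
170 [[34.2, -3.7, 97.0], [34.3, -0.8, 96.5], [34.3, 2.0, 96.4]]
175 [[34.2, -3.4, 78.6], [34.4, -0.9, 77.7], [34.1, 1.7, 79.2]]
180 [[34.2, -3.2, 63.1], [34.3, -0.9, 62.6], [34.2, 1.5, 63.1]]
185 [[34.0, -3.1, 51.0], [34.2, -0.9, 50.3], [34.2, 1.3, 50.3]]
190 [[34.0, -3.0, 40.1], [34.5, -0.9, 38.1], [34.3, 1.1, 38.7]]
195 [[34.3, -2.8, 29.1], [34.5, -0.9, 28.6], [34.2, 0.9, 29.5]]
200 [[32.0, -2.8, 28.8], [31.7, -0.9, 29.7], [32.2, 0.9, 28.2]]
205 [[29.7, -2.8, 28.3], [29.5, -0.9, 29.0], [29.8, 0.9, 27.9]]
210 [[27.5, -2.8, 27.6], [27.2, -1.0, 28.2], [27.1, 0.9, 28.7]]
```

View pics/w5c.png

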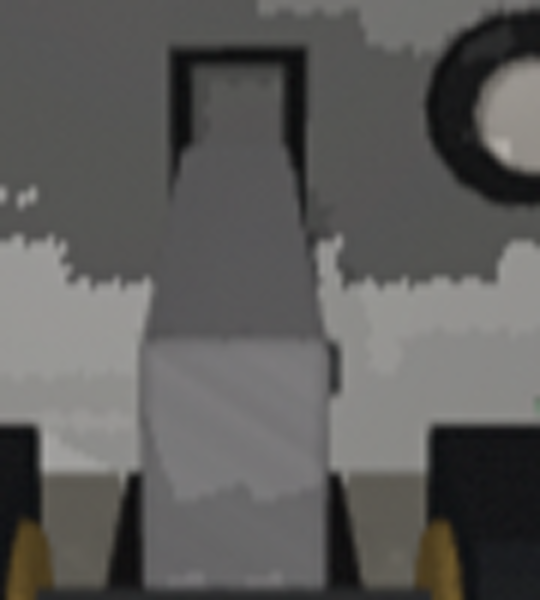

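Run:
```python
from h import *
s=dict(np.load('/tmp/w5.npz'));T=s['tool_from_camera']
px=lambda x,y:(215+(x-2.5)/6,140+(y-2.5)/6)
def at(x,y,z): return (ray(s,*px(x,y),z,T)*1000).round(1)
print('top',at(142,341,.0285),at(326,341,.0285))
print('bot',at(185,148,.128),at(295,148,.128))
zz=.2743-.06
print('bay',at(170,48,zz),at(307,48,zz),at(171,160,zz),at(307,160,zz), 'btn',(ray(s,303.64,158.47,.2743-.0806,T)*1000).round(1))
```

```text
top [33.8 -8.3 28.5] [33.8  6.  28.5]
bot [ 33.5  -7.8 128. ] [ 33.5   7.3 128. ]
bay [ 39.1 -13.1 214.3] [ 39.1  12.7 214.3] [ 17.9 -13.1 214.3] [ 17.9  12.9 214.3] btn [ 29.5  52.1 193.7]
```

Call:
play_rows(
  series=[
    [10,0,0,0.015,0],
    [10,0,0,0.035,0],
    [10,0,0,0.055,0],
    [10,0,0,0.07,0],
    [10,0,0,0.08,0],
    [10,0,0,0.08,0],
    [10,0,0,0.08,0],
  ],
)

```text
clock: 7.4
tool_pos: [0.5345, 0.243, 0.1948]
orientation: [-180.0, 0.0, -108.3]
force: [0.5, 0.4, -2.1]
opening: 0.0147
```

Run:
```python
from h import *
s,o=wrist('w6')
c=s['frame'][120:240,190:310,::-1];c=cv2.resize(c,None,fx=5,fy=5,interpolation=cv2.INTER_CUBIC)
cv2.imwrite('pics/w6c.png',c)
s=snapshot('scene');c=s['frame'][75:175,280:380,::-1];cv2.imwrite('pics/s6.png',cv2.resize(c,None,fx=6,fy=6,interpolation=cv2.INTER_CUBIC))
```

```text
7.4 [0.5345 0.243  0.1948] [-1.7997e+02  2.0000e-02 -1.0831e+02] [ 0.5  0.4 -2.1] 0.0147 [ 44.  17. -18.   0. -55. -62.]
```

View pics/w6c.png

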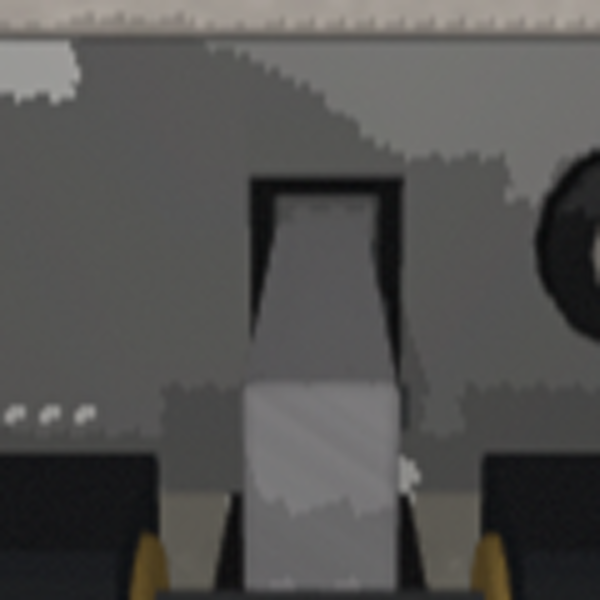

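View pics/s6.png

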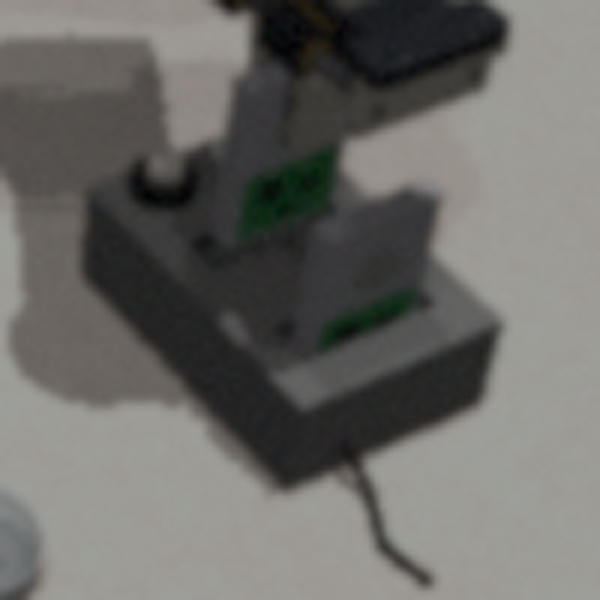

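Run:
```python
from h import *
s=dict(np.load('/tmp/w6.npz'));T=s['tool_from_camera']
at=lambda x,y,z:(ray(s,190+(x-2)/5,120+(y-2)/5,z,T)*1000).round(1)
zz=.1948-.06
print('bay',at(250,180,zz),at(403,180,zz),at(250,330,zz),'drv',at(274,193,.128),at(379,193,.128),at(274,193,.1288))
print('dock -y edge',at(300,37,zz))
```

```text
bay [ 39.8 -12.9 134.8] [ 39.8  12.9 134.8] [ 13.9 -13.2 134.8] drv [ 38.5  -8.6 128. ] [ 38.5   8.6 128. ] [ 38.4  -8.6 128.8]
dock -y edge [ 63.2  -4.3 134.8]
```

Call:
play_rows(
  series=[
    [10,0,0,0.003,0],
    [10,0,0,0.006,0],
    [10,0,0,0.009,0],
    [10,0,0,0.012,0],
    [10,0,0,0.014,0],
    [10,0,0,0.014,0],
  ],
)

```text
clock: 8.1
tool_pos: [0.534, 0.243, 0.1797]
orientation: [180.0, -0.0, -108.3]
force: [0.2, -0.3, -2.6]
opening: 0.015
```

Call:
play_rows(
  series=[
    [10,0,0,0.003,0],
    [10,0,0,0.006,0],
    [10,0,0,0.009,0],
    [10,0,0,0.012,0],
    [10,0,0,0.015,0],
    [10,0,0,0.018,0],
    [10,0,0,0.018,0],
  ],
)

```text
clock: 8.8
tool_pos: [0.5339, 0.243, 0.1616]
orientation: [180.0, -0.0, -108.3]
force: [-0.7, 0.3, -1.9]
opening: 0.0148
```

Call:
play_rows(
  series=[
    [10,0,0,0.001,0],
    [10,0,0,0.002,0],
    [10,0,0,0.003,0],
    [10,0,0,0.003,0],
  ],
)

```text
clock: 9.2
tool_pos: [0.5341, 0.2431, 0.1591]
orientation: [180.0, -0.0, -108.3]
force: [0.1, -0.6, -2.5]
opening: 0.0149
```

Call:
play_rows(
  series=[
    [10,0,0,0.001,0],
    [10,0,0,0.002,0],
    [10,0,0,0.002,0],
    [10,0,0,0.002,0],
  ],
)

```text
clock: 9.6
tool_pos: [0.5342, 0.2433, 0.1581]
orientation: [-180.0, 0.0, -108.3]
force: [-2.2, -0.3, 4.8]
opening: 0.0149
```

Contact felt at TCP z 0.158, the height expected for fully home. I'll check this before letting go.

Run:
```python
from h import *
s,o=wrist('w7')
c=s['frame'][120:240,150:310,::-1];cv2.imwrite('pics/w7c.png',cv2.resize(c,None,fx=5,fy=5,interpolation=cv2.INTER_CUBIC))
W=cloud(s,s['T'])
for u in (246,250,254,258): print([tuple((W[v,u]*1000).round(0)) for v in (196,202,206)])
s=snapshot('scene');c=s['frame'][75:175,280:380,::-1];cv2.imwrite('pics/s7.png',cv2.resize(c,None,fx=6,fy=6,interpolation=cv2.INTER_CUBIC))
```

```text
9.6 [0.5342 0.2433 0.1581] [-1.7997e+02  3.0000e-02 -1.0828e+02] [-2.2 -0.3  4.8] 0.0149 [ 44.  19. -21.   0. -50. -62.]
[(np.float64(528.0), np.float64(209.0), np.float64(130.0)), (np.float64(529.0), np.float64(212.0), np.float64(130.0)), (np.float64(530.0), np.float64(214.0), np.float64(130.0))]
[(np.float64(526.0), np.float64(210.0), np.float64(128.0)), (np.float64(527.0), np.float64(213.0), np.float64(130.0)), (np.float64(528.0), np.float64(214.0), np.float64(130.0))]
[(np.float64(525.0), np.float64(211.0), np.float64(129.0)), (np.float64(525.0), np.float64(213.0), np.float64(130.0)), (np.float64(526.0), np.float64(215.0), np.float64(130.0))]
[(np.float64(523.0), np.float64(211.0), np.float64(130.0)), (np.float64(524.0), np.float64(214.0), np.float64(129.0)), (np.float64(524.0), np.float64(216.0), np.float64(130.0))]
```

View pics/w7c.png

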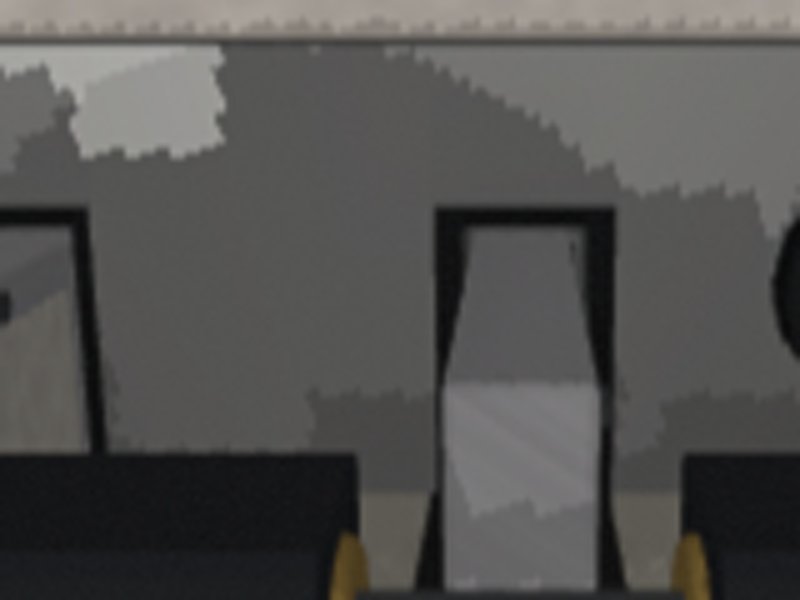

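View pics/s7.png

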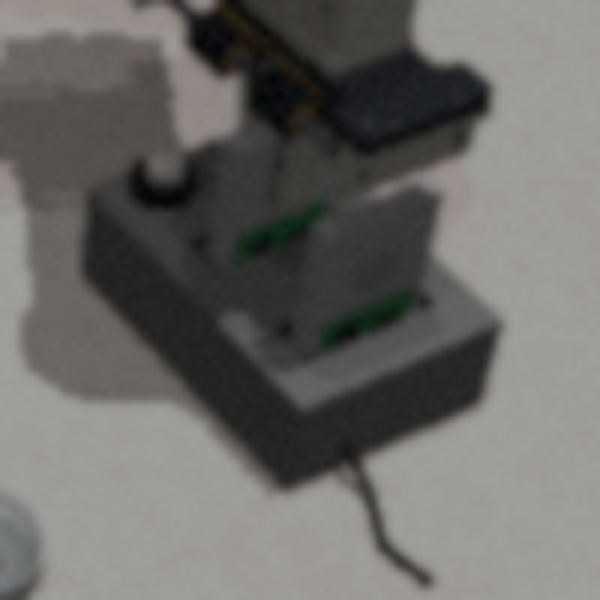

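The top of the drive measures 0.130, level with the docked one, so it is home. Letting go and going up.

Call:
play_rows(
  series=[
    [36,0,0,0,0],
    [36,0,0,0,0],
    [36,0,0,0,0],
    [36,0,0,0,0],
    [36,0,0,-0.01,0],
    [36,0,0,-0.03,0],
    [36,0,0,-0.06,0],
    [36,0,0,-0.09,0],
    [36,0,0,-0.1,0],
    [36,0,0,-0.1,0],
  ],
)

```text
clock: 10.7
tool_pos: [0.5348, 0.2436, 0.2596]
orientation: [-179.9, 0.2, -108.3]
force: [0.5, 0.5, -0.7]
opening: 0.0317
```

Run:
```python
from h import *
s,o=wrist('w8')
W=cloud(s,s['T'])
for lo,hi,n in((.115,.14,'drv'),(.0775,.088,'btn')):
    m=(W[...,2]>lo)&(W[...,2]<hi);m[235:]=0
    k,l,st,c=cv2.connectedComponentsWithStats(m.astype(np.uint8))
    for i in range(1,k):
        q=W[l==i]
        if len(q)<40: continue
        r=cv2.minAreaRect((q[:,:2]*1000).astype(np.float32));print(n,len(q),np.median(q[:,2]).round(4),np.round(r[0],1),np.round(r[1],1),round(r[2],1),c[i])
```

```text
10.7 [0.5348 0.2436 0.2596] [-179.87    0.2  -108.29] [ 0.5  0.5 -0.7] 0.0317 [ 44.  14. -14.   0. -63. -62.]
drv 1120 0.1295 [601.6 208.2] [46.3 15.8] 71.1 [169.4625     184.18482143]
drv 1342 0.1298 [534.5 241.6] [66.  15.5] 71.5 [254.54098361 196.84575261]
btn 287 0.0806 [475.2 230.7] [18.2 18.3] 71.3 [306.95470383 158.3554007 ]
btn 158 0.0828 [596.4 215.1] [60.6 13.4] 84.5 [188.4556962  178.20253165]
```

View pics/w8.png

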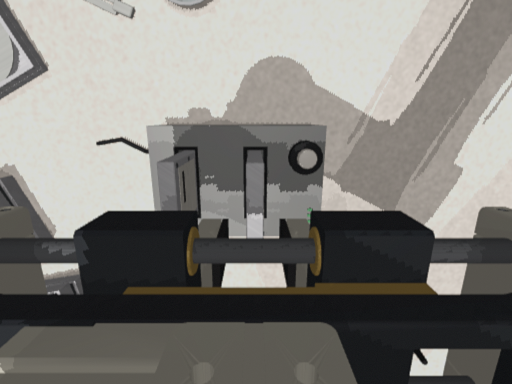

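Call:
play_rows(
  series=[
    [0,0.015,0.026,0,0],
    [0,0.0303,0.0525,0,0],
    [0,0.0303,0.0525,0,0],
    [0,0.0303,0.0525,0.02,0],
    [0,0.0303,0.0525,0.05,0],
    [0,0.0303,0.0525,0.075,0],
    [0,0.0303,0.0525,0.09,0],
    [0,0.0303,0.0525,0.098,0],
    [0,0.0303,0.0525,0.098,0],
    [0,0.0303,0.0525,0.098,0],
  ],
)

```text
clock: 11.75
tool_pos: [0.475, 0.231, 0.1593]
orientation: [-180.0, -0.0, -108.3]
force: [0.0, -0.3, 0.0]
opening: 0.0003
```

Run:
```python
from h import *
s,o=wrist('w9')
s=snapshot('scene');c=s['frame'][75:175,280:380,::-1];cv2.imwrite('pics/s9.png',cv2.resize(c,None,fx=6,fy=6,interpolation=cv2.INTER_CUBIC))
```

```text
11.75 [0.475  0.231  0.1593] [-1.7999e+02 -1.0000e-02 -1.0829e+02] [ 0.  -0.3  0. ] 0.0003 [ 47.  14. -28.   0. -48. -66.]
```

View pics/s9.png

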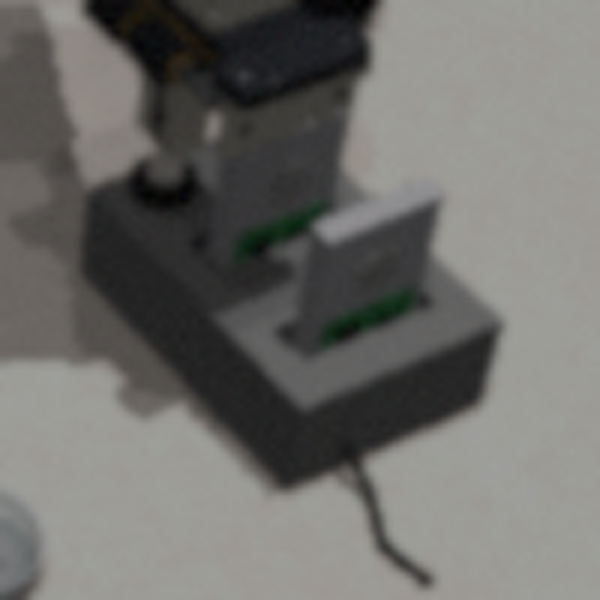

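View pics/w9.png

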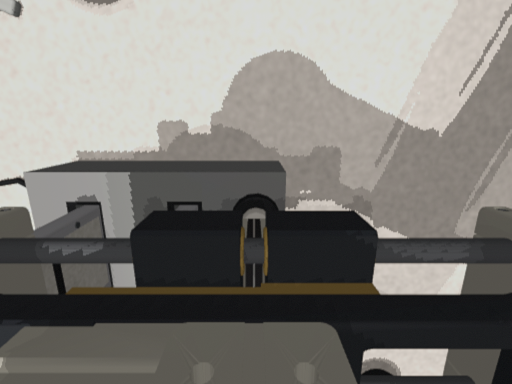

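Fingers are closed right above the button, with the body well clear of the drives. Pressing in steps.

Call:
play_rows(
  series=[
    [0,0,0,0.006,0],
    [0,0,0,0.01,0],
    [0,0,0,0.013,0],
    [0,0,0,0.015,0],
    [0,0,0,0.016,0],
    [0,0,0,0.016,0],
  ],
)

```text
clock: 12.45
tool_pos: [0.4747, 0.2308, 0.1432]
orientation: [180.0, -0.0, -108.3]
force: [-1.4, 0.4, 3.4]
opening: 0.0001
```

Call:
play_rows(
  series=[
    [0,0,0,0.001,0],
    [0,0,0,0.002,0],
    [0,0,0,0.002,0],
    [0,0,0,0.002,0],
  ],
)

```text
clock: 12.85
tool_pos: [0.4747, 0.2308, 0.1418]
orientation: [-180.0, 0.0, -108.3]
force: [-3.5, -0.5, 9.6]
opening: 0.0006
```

Call:
play_rows(
  series=[
    [0,0,0,0.001,0],
    [0,0,0,0.001,0],
    [0,0,0,0.001,0],
  ],
)

```text
clock: 13.15
tool_pos: [0.4748, 0.2308, 0.1416]
orientation: [-180.0, 0.0, -108.3]
force: [-7.1, -3.0, 18.6]
opening: 0.0
```

Call:
play_rows(
  series=[
    [0,0,0,-0.005,0],
    [0,0,0,-0.02,0],
    [0,0,0,-0.05,0],
    [0,0,0,-0.09,0],
    [0,0,0,-0.13,0],
    [0,0,0,-0.16,0],
    [0,0,0,-0.16,0],
    [0,0,0,-0.16,0],
  ],
)

```text
clock: 13.95
tool_pos: [0.4748, 0.231, 0.3005]
orientation: [-180.0, 0.1, -108.3]
force: [-0.5, 0.2, -0.3]
opening: 0.0006
```

Run:
```python
from h import *
s,o=wrist('w10')
W=cloud(s,s['T'])
for lo,hi,n in((.115,.14,'drv'),(.073,.088,'btn')):
    m=(W[...,2]>lo)&(W[...,2]<hi);m[235:]=0
    k,l,st,c=cv2.connectedComponentsWithStats(m.astype(np.uint8))
    for i in range(1,k):
        q=W[l==i]
        if len(q)<40: continue
        r=cv2.minAreaRect((q[:,:2]*1000).astype(np.float32));print(n,len(q),np.median(q[:,2]).round(4),np.percentile(q[:,2],80).round(4),np.round(r[0],1),np.round(r[1],1),round(r[2],1),c[i])
s=snapshot('scene');c=s['frame'][75:265,180:380,::-1];cv2.imwrite('pics/s10.png',cv2.resize(c,None,fx=3.1,fy=3.1,interpolation=cv2.INTER_CUBIC))
```

```text
13.95 [0.4748 0.231  0.3005] [-1.7998e+02  1.0000e-01 -1.0831e+02] [-0.5  0.2 -0.3] 0.0006 [ 47.   6. -17.  -0. -67. -66.]
drv 875 0.1294 0.1302 [602.6 211. ] [53.1 15.8] 70.6 [132.32571429 204.61485714]
drv 437 0.1295 0.1302 [528.1 223.1] [27.8 16. ] 71.2 [203.49656751 196.68649886]
btn 221 0.0805 0.0815 [475.9 230. ] [18.4 20.4] 71.5 [254.20361991 179.21266968]
btn 185 0.0805 0.0853 [594.1 206.6] [13.9 45.2] 0.8 [152.90810811 190.04324324]
btn 91 0.0818 0.0856 [523.5 230.5] [13.1 44.7] 0.0 [214.18681319 187.59340659]
```

View pics/s10.png

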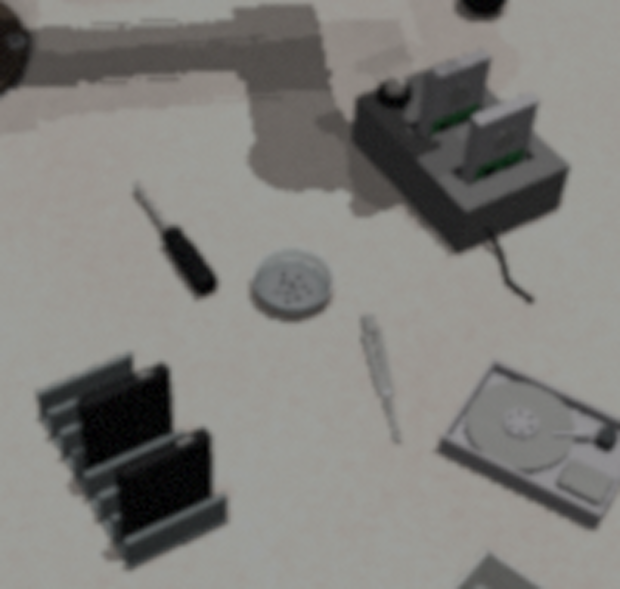

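View pics/w10.png

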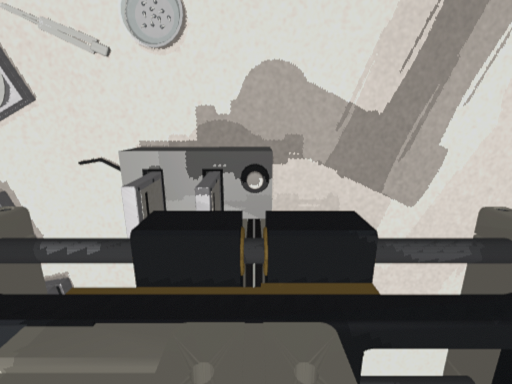

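Both drives stand level in the dock with their tops at 0.130. The button is back up at 0.0805, the cased drives haven't moved and the arm is clear.

```bash
python3 -c "
from plant import *
print(close_job())"
```

```text
the job is handed in; nothing more can be done
None
```

The bare drive is fully home in the empty bay of the dock, and I pressed the start button right down and released it. I handed the job in at about 14 s of the 53 s allowed.

- **Orientation:** The drive's green board faces the same way as the docked drive's, which puts the label towards the button. I never saw the label face itself.
- **Seating:** I lowered the drive under grip until light contact, about 5 N, and only then let go. Its top measured 0.130 m, level with the docked drive. Wrist-camera estimates of the bay centre differed by about 1 to 1.5 mm, but it went in with no sideways load.
- **Button:** I pressed until it stopped after about 5 mm of travel, at 19 N, against the roughly 4 N needed. It sprang back to its starting height of 0.0805 m.
- **Other drives:** The last pictures show both cased drives, the docked drive and the opened drive where they were. The drive tray was not in the closing views; the arm did not go near it.

No check failed.

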